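# Log a cheese wheel and set the gauge arm to the batch mark

## Robot

A 7-joint arm with a two-finger parallel gripper is mounted at the origin on the work surface. World frame = base frame: x ahead of the robot, y to its left, z up, the work surface at z = 0. Lengths are in m, angles in degrees, forces in N, time in s.
With the tool pointing down it reaches from about 0.4 to 0.875 m from the base axis. Payload 4.4 kg.
Tool frame: the origin (TCP) lies at the very end of the fingers, on their centre line; the grasp point (between the pads) lies 19 mm behind it; z points along the fingers, y is the line along which they close (so a half turn about z gives the same grasp; the last joint's range is limited). The gripper opens to 85 mm and grips with 20 to 120 N. Pads are 22 mm wide; open, the fingers measure 114 mm over their backs; the gripper's body (76 mm by 85 mm) begins 54 mm behind the grasp point. The pads swing forward as they close: fully open they stand 13 mm farther back than shut.
Start: joints at [70.084, 36.005, 2.206, 86.941, -1.547, 57.084, -1.146], TCP at [0.181, -0.624, 0.231] pointing down, gripper open.
Joint ranges: [-175.42, 175.42], [-21.48, 121.26], [-71.46, 75.88], [10.55, 141.38], [-63.04, 243.04], [13.31, 113.54], [-168.57, 168.57]. Speed limits (degrees/s): [147.25, 147.25, 180, 180, 180, 180, 180].

## Interface

Orientations are given as [roll, pitch, yaw] about the fixed x, y, z axes, in that order (R = Rz(yaw) Ry(pitch) Rx(roll)).
In Python, from workcell import r, imaging, recognise, spot_point gives the robot as it stands.
- The arm moves only by the shell command python3 -m creep 'ROWS' [FORCE]. ROWS is JSON, a list of rows, each an object with "claw": the opening, from 0 (shut) to 1 (fully open); "slide": the shift along the tool's x, y, z each as a share of 200 mm, from -1 to 1, a list of three; "spin": the turn about the tool's z as a share of 180 degrees, from -1 to 1. A call has 1 to 5 rows; each row is the pose to reach, as a shift and turn from the pose commanded when the call began, along the tool's axes at that moment, turning the shorter way round; what a row does not reach only later rows make up. A row lasts 1/12 s, in which the tool goes at most 41.7 mm and 7.16 degrees, less where a joint would pass 70% of its speed; a pose out of reach is approached as far as the arm can. A call with a number of a shift or a turn outside -1 to 1 is refused whole. A call with a gripper value outside its range is refused whole. The fingers move at their own pace and stop on an object; FORCE is the grip in N (left out, the last holds). Time passes only in rows, so rows that repeat a pose let the fingers close. It gives the time, the measured TCP pose, the force, the opening and the grip force at its end, in the units of the state.
- r.get_state(): the state, without advancing time (a new reading comes with each control period).
- imaging.get_image(name): name is "scene" or "top"; returns a dict with "color" (400x640x3 uint8, blue, green, red), "range_z" (400x640 float32, m along the optical axis (not along the pixel's ray), 0 where there is no reading), "vfov" (degrees; the focal length in pixels is half the picture's height over the tangent of half this angle, whatever the lens; pixels are square), "cx", "cy" (the principal point, pixels), "k1" (the pictures are not rectified: a ray, as slopes to the right and down, at radius r is drawn at 1 + k1 r^2 times it, then the intrinsics apply), "R" (3x3) and "t" (3): a world point X has camera coordinates R X + t. Camera axes: x right, y down, z forward; pixel columns grow to the right and rows downward; lengths in m; the calibration is good to about 2 mm. A picture is of the moment at which its call begins.
- r.job_done(): hands the job in; it is judged then, once.
Trained networks look in a picture, given as the dict that the camera call returned (one of the last four; its "shot" number tells which), for a name from the list of things; names that differ only in an ending like _2 or _b are one class to them, and where a whole thing is asked for, a point or a joint stands for the part that bears it (a point fixed in the world has none). Each returns a list of dicts, best first, with "conf" (0 to 1); they miss things now and then, are a little off and sometimes report something else, mostly with a low value. They report only what shows in the picture. A call takes as long as a camera call. They do not tell look-alikes from the thing itself.
- recognise(label, picture): "position" ([row, column] in pixels, amid what is visible of it).
- spot_point(label, picture): "position" ([row, column] in pixels: a listed point, or the origin of a listed thing).
The state is a dict: "t": time; "joint_positions": joint angles; "joint_vel": joint speeds; "tau": joint torques, N m; "tcp_pos": TCP position; "ee_rot": TCP orientation; "contact_force": force on the tool from outside, world axes, zero at the start; "torque": the same for the moment, N m; "finger_gap": finger opening in m; "grip_force": force on a finger pad.
Only numpy, scipy, OpenCV 4.12 (cv2) and the standard library are available. Lean on these libraries where they do the work, as an engineer would, in place of code of your own. Each camera call takes 0.05 s, during which the arm holds its last target. There are 200 camera calls.

## Task

Log the batch at the cheese-room bench: squeeze the trigger of the bench-mounted scanner fully against its spring and let it go again. Then squeeze the lock button on the grip head of the telescoping gauge arm, draw the arm out until its pointer stands over the rider clip on the scale, and finish there, still holding the head with the button squeezed in. Leave the rider and the cheeses and tools lying about where they are.

Things in the scene. Friction and masses are not known exactly. Their poses are not given: they have to be found in the camera images.
- scanner: Fixed pistol-shaped scanner on its side in a steel bracket. Origin: on the table under the barrel's rear. x: along the barrel to the lens; z up. Barrel x -30..145, 46 wide (nose 66), z 57..103 mm. Black pistol grip sticks out sideways: y -18..-114, x -12..12, z 62..98 mm, nothing below it. Bracket base 140 x 80 x 10 mm under the barrel.
- trigger (a joint): Grey blade 8 mm thick, 64 long, z 66..94 mm, before the grip (+x), upright hinge at scanner x 26, y -28 mm, free end to -y. rad: 0 = at rest (at y -73 outer face at x 38: 50 mm over trigger and grip), 0.28 = fully squeezed to the grip (outer face x 26: 38 mm over both). Spring 4 to 7 N at y -73; returns by itself. The grip does not give: centre a gripper at scanner_squeeze.
- scanner_squeeze (a point): Point midway between the back of the grip and the fully squeezed trigger: scanner x +7, y -73, height 80 mm. Centre of the grasp from above, the fingers closing along the scanner's x axis: one finger behind the grip's back (-x), the other before the trigger (+x). At least 25 mm free on both sides.
- gauge: Fixed gauge: grey base 510 x 115 x 10 mm with a raised square aluminium rail 36 x 36, 240 mm long, axis 75 mm above the table. Origin: on the table below the rail's open mouth. x: the way the arm is drawn out; z up. Rail at x -240..0. Steel scale strip on the base at y -57, x 68..262 mm, its top 14 mm above the table.
- gauge_arm (a joint): How far the telescoping arm (14 x 20 mm steel bar) is drawn out, m, 0 to 0.15. Head centre at gauge x = 50 mm + value, pointer tip at 88 mm + value. A sprung pin catches every 12 mm of travel and locks it (play about 2 mm either way); with the button squeezed it slides with about 2 N. No return spring.
- grip_head: Black head on the bar's outer end, 36 mm along gauge x, 45 mm high (62 to 108 mm above the table). Origin: above the bar's axis, at the head's half height (85 mm); axes as the gauge's. Fixed side at y +16; lock button on the -y side, outer face at y -23 mm out (39 over both), -16 fully in (32 over both): the origin is the centre of the closed grasp, from above, fingers closing along gauge y.
- lock_button (a joint): Lock button, a grey plate 28 mm long, 32 mm high on the head's -y side. m: 0 = out (locked), up to 0.007 = fully in; the pin is clear from 0.0035 on. Spring 12 N at first, 16 N fully in; it travels with the head.
- pointer_tip (a point): Lower tip of the arm's pointer, a dark strip 4 mm thick along the gauge's x that leaves the bar 38 mm ahead of the head's centre and comes down over the scale strip; tip 26 mm above the table.
- rider (a joint): Place of the rider clip on the scale, m, on the same scale as gauge_arm: the pointer stands over the rider's middle when gauge_arm equals this value. Stiff (12 N): leave it where it is.
- rider_top (a point): Middle of the top of the rider, a dark steel saddle clip 10 mm along the scale, 28 mm across, on the scale strip, with a thin bright line across its top, 19 mm above the table. Axes as the gauge's.
- wheel_a: Loose white cheese wheel, 120 mm across, 65 mm high, bystander. Origin: centre of its underside.
- wheel_b: Loose brownish cheese wheel, 116 mm across, 60 mm high, bystander. Origin: centre of its underside.
- wheel_c: Loose small yellowish cheese, 84 mm across, 45 mm high, bystander. Origin: centre of its underside.
- rind_brush: Loose brush lying on the table, bystander, long along its x. Origin: underside.
- cheese_iron: Loose cheese sampling iron with a wooden handle, 185 mm long, 20 mm thick, bystander, lying along its x. Origin: underside.
- cup: Loose steel cup, 76 mm across, 85 mm high, bystander. Origin: centre of its underside.
- wash_bottle: Loose white bottle, 64 mm across, 160 mm high, bystander. Origin: centre of its underside.
There are look-alikes about, which are no part of the job. What is shaped like the scanner but pink is not meant.

How it is judged:
By the outcome, as a careful person would: the job done as asked, in the order asked, and still so for the second after the job is handed in, while the arm keeps its last pose, push and grip.
It also fails if it takes over 48 s, if anything falls off the work surface, if the arm or the gripper's body presses on something with over 40 N, if the wrist force passes 120 N, or if a joint passes its speed limit or range.

## Working session

There is one attempt and no reset: what is moved stays moved. The work goes in short steps, Python scripts to look and compute and a shell command to move; the robot and the scene stay as the last step left them, time stands still between calls to the robot, and variables do not carry over. Pictures are saved under pics/ and viewed, at most 10 in all, crops included, and the job is handed in when it is done.

```bash
ls; mkdir -p pics; cat > h.py <<'E'
import numpy as np, cv2
from workcell import r, imaging, recognise, spot_point
def K(p):
    f=p["color"].shape[0]/2/np.tan(np.radians(p["vfov"])/2)
    return f
def ray(p,rc):
    f=K(p); d=np.array([(rc[1]-p["cx"])/f,(rc[0]-p["cy"])/f]); u=d.copy()
    for _ in range(20): u=d/(1+p["k1"]*(u@u))
    return np.array([u[0],u[1],1])
def at_z(p,rc,z):
    R=np.array(p["R"]);t=np.array(p["t"]); c=-R.T@t; d=R.T@ray(p,rc); return c+d*(z-c[2])/d[2]
def at_d(p,rc):
    R=np.array(p["R"]);t=np.array(p["t"]); i,j=int(round(rc[0])),int(round(rc[1]))
    w=p["range_z"][max(i-1,0):i+2,max(j-1,0):j+2]; w=w[w>0]
    if len(w)==0: return None
    return R.T@(ray(p,rc)*np.median(w)-t)
def proj(p,X):
    c=np.array(p["R"])@np.array(X)+np.array(p["t"]); u=c[:2]/c[2]; u=u*(1+p["k1"]*(u@u)); f=K(p)
    return np.array([u[1]*f+p["cy"],u[0]*f+p["cx"]])
E
python3 - <<'E'
from h import *
np.set_printoptions(precision=4,suppress=True)
for n in("top","scene"):
    p=imaging.get_image(n); cv2.imwrite(f"pics/{n}0.png",p["color"]); print(n,p["vfov"],-np.array(p["R"]).T@p["t"])
    for l in("scanner","scanner_squeeze","gauge","grip_head","pointer_tip","rider_top"):
        for q in spot_point(l,p)[:3]: print(l,np.round(q["position"],1),round(q["conf"],2),at_d(p,q["position"]))
s=r.get_state(); print(s)
E
```

```text
pics
top 47.802940182622734 [0.3631 0.0455 1.2718]
scanner [201.1 202.1] 0.83 [0.4456 0.3654 0.0975]
scanner [306.7 205.2] 0.76 [0.157  0.3805 0.01  ]
scanner [148.4 408.9] 0.35 [ 0.5921 -0.1977  0.0098]
scanner_squeeze [197.9 220.8] 0.61 [0.4533 0.3158 0.0973]
scanner_squeeze [312.4 224.9] 0.61 [0.1566 0.3056 0.0989]
gauge [148.7 407.7] 0.67 [ 0.5914 -0.1944  0.0091]
gauge [124.1 253.7] 0.58 [0.6708 0.243  0.0051]
gauge [ 93.3 432.7] 0.3 [ 0.7238 -0.2493  0.1001]
grip_head [138.6 392.5] 0.95 [ 0.601  -0.1367  0.1073]
pointer_tip [123.2 378. ] 0.61 [ 0.6497 -0.1035  0.0777]
pointer_tip [229.5 458.6] 0.55 [ 0.3606 -0.3201  0.0452]
rider_top [119.7 338.5] 0.61 [0.6758 0.0006 0.0181]
rider_top [224.6 376.6] 0.44 [ 0.3782 -0.0995  0.0186]
scene 51.552653424180676 [1.4236 0.1748 0.9613]
scanner [162.1 419.7] 0.97 [0.2688 0.3787 0.1012]
scanner [222.9 419. ] 0.62 [0.5556 0.3596 0.0978]
scanner_squeeze [147.4 399.5] 0.82 [0.1629 0.3168 0.0826]
scanner_squeeze [201.7 399.4] 0.8 [0.4602 0.3078 0.0882]
gauge [239.8 234.3] 0.72 [ 0.6022 -0.1891  0.0095]
grip_head [222.6 245.5] 0.89 [ 0.6129 -0.1391  0.1018]
grip_head [277.3 192.2] 0.67 [ 0.7769 -0.2551  0.0419]
pointer_tip [256.  256.5] 0.57 [ 0.6616 -0.1049  0.0141]
pointer_tip [196.  277.5] 0.51 [ 0.3982 -0.0916  0.0182]
rider_top [265.2 290. ] 0.36 [ 0.6869 -0.0001  0.0172]
{'t': 0.7, 'joint_positions': array([70.0833, 36.0042,  2.2042, 86.9398, -1.5476, 57.0852, -1.1453]), 'joint_vel': array([-0.0048,  0.0075,  0.0278,  0.0913,  0.0587, -0.0304, -0.0188]), 'tau': array([  0.0002, -56.31  ,   1.2257, -19.3742,   0.011 ,   0.0018,
        -0.    ]), 'tcp_pos': array([ 0.1808, -0.6244,  0.2313]), 'ee_rot': array([179.9996,  -0.0036,  16.1468]), 'contact_force': array([-0.1488,  0.0941,  0.0469]), 'torque': array([-0.051 ,  0.0064,  0.0202]), 'grip_force': 0.0, 'finger_gap': 0.08552501864736163}
```

View pics/top0.png

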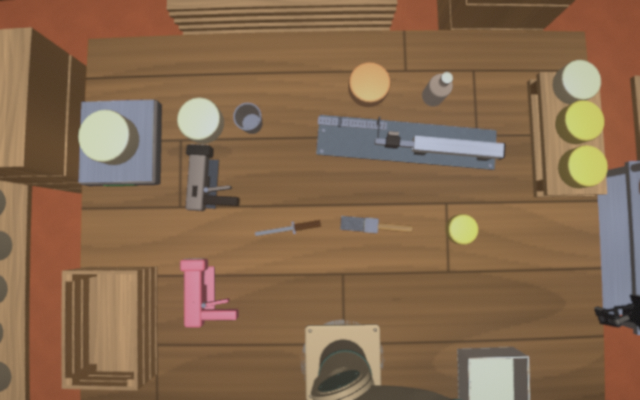

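View pics/scene0.png

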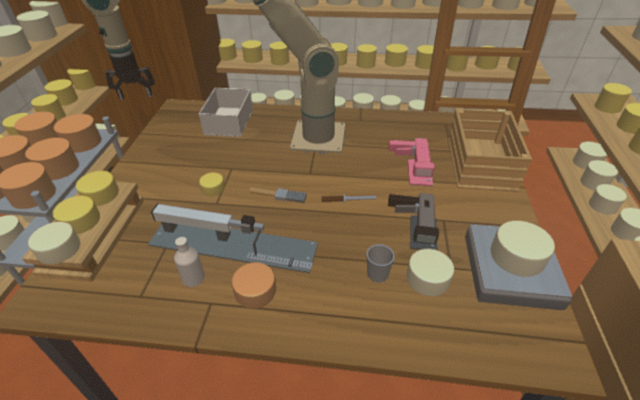

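Top view: grey scanner at about (row 180, col 200), with its black grip at (201,222) and trigger at (188,217). The pink look-alike is at (293,207). The gauge rail runs through (146,458), the head is at (140,392), the pointer at (125,379), and something rider-like is at (120,338). I choose the grey scanner and check it in a crop.

```bash
python3 - <<'E'
from h import *
p=imaging.get_image("top");c=p["color"]
a=cv2.resize(c[140:220,170:270],None,fx=4,fy=4,interpolation=cv2.INTER_CUBIC)
b=cv2.resize(c[100:170,310:510],None,fx=4,fy=4,interpolation=cv2.INTER_CUBIC)
o=np.zeros((600,800,3),np.uint8);o[:320,:400]=a;o[320:600]=b
q=imaging.get_image("scene")
o[:320,400:]=cv2.resize(q["color"][210:274,230:330],(400,320)*1,interpolation=cv2.INTER_CUBIC)[:, :400]
cv2.imwrite("pics/crop1.png",o)
# depth cloud
R=p["R"];t=np.array(p["t"])
def cloud(r0,r1,c0,c1):
    return np.array([np.r_[at_d(p,(i,j)),i,j] for i in range(r0,r1) for j in range(c0,c1) if p["range_z"][i,j]>0])
g=cloud(110,175,310,510)
rail=g[(g[:,2]>.085)&(g[:,2]<.098)]; m=rail[:,:2].mean(0); u,s,v=np.linalg.svd(rail[:,:2]-m); print("rail",m,v[0],np.degrees(np.arctan2(v[0][1],v[0][0])),((rail[:,:2]-m)@v.T).min(0),((rail[:,:2]-m)@v.T).max(0),np.median(rail[:,2]))
h=g[(g[:,2]>.102)&(g[:,2]<.112)]; print("head",len(h),np.median(h[:,:3],0),h[:,:2].min(0),h[:,:2].max(0),h[:,3:].min(0),h[:,3:].max(0))
s_=cloud(140,215,180,245); b=s_[(s_[:,2]>.075)]
print("barrel/grip",len(b))
gr=b[(b[:,4]>214)&(b[:,2]>.09)&(b[:,3]>192)]; m=gr[:,:2].mean(0); v=np.linalg.svd(gr[:,:2]-m)[2];print("grip",m,v[0],np.degrees(np.arctan2(v[0][1],v[0][0])),((gr[:,:2]-m)@v.T).min(0),((gr[:,:2]-m)@v.T).max(0))
ba=b[(b[:,4]<209)&(b[:,3]>157)&(b[:,2]>.09)]; m=ba[:,:2].mean(0); v=np.linalg.svd(ba[:,:2]-m)[2];print("barrel",m,v[0],np.degrees(np.arctan2(v[0][1],v[0][0])),((ba[:,:2]-m)@v.T).min(0),((ba[:,:2]-m)@v.T).max(0),np.median(ba[:,2]))
E
```

```text
rail [ 0.58239895 -0.30949556] [-0.09442151 -0.99553231] -95.41802523793861 [-0.21694339 -0.01919987] [0.13131135 0.02033312] 0.09192773219667144
head 131 [ 0.59733115 -0.13778812  0.1060892 ] [ 0.58445289 -0.15411321] [ 0.61985906 -0.12000848] [132. 386.] [145. 399.]
barrel/grip 1789
grip [0.44643082 0.30156996] [-0.07810791 -0.99694491] -94.47981684455746 [-0.0306111  -0.01175525] [0.03010328 0.01233124]
barrel [0.48937643 0.38032878] [-0.99956471  0.0295024 ] 178.30939145368424 [-0.07153311 -0.02970733] [0.06692472 0.03206766] 0.10018524200056622
```

View pics/crop1.png

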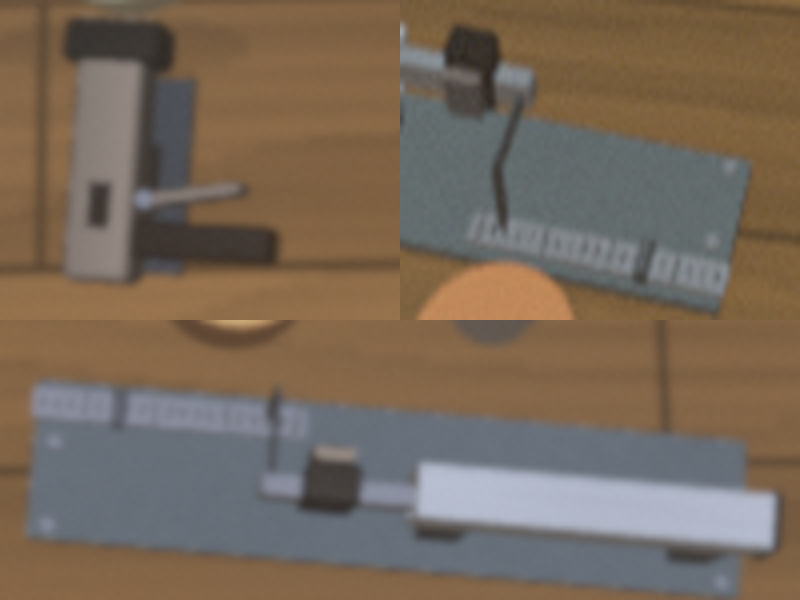

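The crop confirms it: the grey scanner's grip lies to the right at crop (245,210), with the trigger blade in front of it. On the gauge, the head has its button facing world +x, and the rider is at crop (408,119), about full-frame (122,340).

```bash
cat > d.py <<'E'
import sys,numpy as np
from workcell import r
from scipy.spatial.transform import Rotation as Ro
s=r.get_state(); x,y,z,yaw=map(float,sys.argv[1:5])
R=Ro.from_euler("xyz",s["ee_rot"],degrees=True)
d=R.inv().apply(np.array([x,y,z])-s["tcp_pos"])
print("t",s["t"],"slide",np.round(d/.2,3),"spin",round(-((yaw-s["ee_rot"][2]+180)%360-180)/180,4),"q",np.round(s["joint_positions"],0),"F",np.round(s["contact_force"],1))
E
python3 d.py 0.45 -0.30 0.26 85.6
python3 - <<'E'
from h import *
p=imaging.get_image("top")
def cloud(r0,r1,c0,c1):
    return np.array([np.r_[at_d(p,(i,j)),i,j] for i in range(r0,r1) for j in range(c0,c1) if p["range_z"][i,j]>0])
def rect(P,z):
    w=np.array([at_z(p,rc,z)[:2] for rc in P[:,3:]]); c,s,a=cv2.minAreaRect((w*1000).astype(np.float32)); 
    m=w.mean(0); v=np.linalg.svd(w-m)[2]; q=(w-m)@v.T
    print(len(w),"mean",m,"ang",np.degrees(np.arctan2(v[0][1],v[0][0])),"rect",c,s,a, "q",np.percentile(q,[0,1,99,100],axis=0).round(4).tolist())
g=cloud(110,175,310,510)
rect(g[(g[:,2]>.089)&(g[:,4]>410)],.093)
rect(g[(g[:,2]>.098)&(g[:,4]<410)],.108)
s=cloud(140,215,180,245); s=s[s[:,2]>.085]
rect(s[(s[:,4]>213)&(s[:,3]>193)],.098)
rect(s[(s[:,4]<210)&(s[:,3]>160)&(s[:,2]>.093)],.103)
# edges: rider/pointer darkness along scale, base pose
E
```

```text
t 0.8 slide [ 1.744 -1.184 -0.143] spin -0.3859 q [70. 36.  2. 87. -2. 57. -1.] F [ 0.3 -0.1 -0.2]
1210 mean [ 0.58192648 -0.31626479] ang -95.80335301500845 rect (581.9034423828125, -317.6301574707031) (244.8658905029297, 37.00589370727539) 84.22894287109375 q [[-0.1211, -0.0185], [-0.1184, -0.0177], [0.1212, 0.0181], [0.1238, 0.0186]]
174 mean [ 0.5998579  -0.13665739] ang 162.12070112550896 rect (601.1617431640625, -136.50765991210938) (34.38710403442383, 34.54465866088867) 89.17601776123047 q [[-0.0205, -0.0179], [-0.0192, -0.0167], [0.0183, 0.0186], [0.0196, 0.0199]]
225 mean [0.44643586 0.30251678] ang -94.32562626905586 rect (446.2049560546875, 302.0216064453125) (63.7021484375, 23.630281448364258) 89.07826232910156 q [[-0.032, -0.0121], [-0.0315, -0.0118], [0.0323, 0.0117], [0.0327, 0.0121]]
942 mean [0.48476734 0.37946169] ang 179.3401220040003 rect (486.6897888183594, 376.3374938964844) (63.44566345214844, 129.2496337890625) 88.86112976074219 q [[-0.0668, -0.0291], [-0.0666, -0.0267], [0.0625, 0.0338], [0.0626, 0.0344]]
```

```bash
python3 -m creep '[{"claw":1,"slide":[0.86,-0.58,-0.1],"spin":-0.19},{"claw":1,"slide":[0.86,-0.58,-0.1],"spin":-0.19},{"claw":1,"slide":[0.86,-0.58,-0.1],"spin":-0.19},{"claw":1,"slide":[0.86,-0.58,-0.1],"spin":-0.19},{"claw":1,"slide":[0.86,-0.58,-0.1],"spin":-0.19}]'; python3 d.py 0.50 -0.15 0.25 85.6
```

```text
t: 1.27
tcp_pos: [0.3146, -0.4636, 0.2517]
ee_rot: [180.0, 0.0, 50.7]
contact_force: [-0.2, -0.2, 0.4]
finger_gap: 0.0852
grip_force: 0.0
t 1.2667 slide [ 1.8   -0.277  0.008] spin -0.1941 q [ 58.  27.  -8. 100.   5.  53.   9.] F [-0.2 -0.2  0.4]
```

```bash
python3 -m creep '[{"claw":1,"slide":[1,-0.16,0],"spin":-0.194},{"claw":1,"slide":[1,-0.16,0],"spin":-0.194},{"claw":1,"slide":[1,-0.16,0],"spin":-0.194},{"claw":1,"slide":[1,-0.16,0],"spin":-0.194},{"claw":1,"slide":[1,-0.16,0],"spin":-0.194}]'; python3 d.py 0.52 0.0 0.25 85.7
```

```text
t: 1.68
tcp_pos: [0.418, -0.2881, 0.2518]
ee_rot: [179.9, -0.0, 85.7]
contact_force: [1.2, 0.1, -1.0]
finger_gap: 0.0856
grip_force: 0.0
t 1.6833 slide [1.475 0.401 0.009] spin -0.0 q [ 45.  24. -19. 108.  10.  50.  17.] F [ 1.2  0.1 -1. ]
```

```bash
R='x'; python3 -m creep '[{"claw":1,"slide":[1,0.2,0],"spin":0},{"claw":1,"slide":[1,0.2,0],"spin":0},{"claw":1,"slide":[1,0.2,0],"spin":0},{"claw":1,"slide":[1,0.2,0],"spin":0},{"claw":1,"slide":[1,0.2,0],"spin":0}]'; python3 -m creep '[{"claw":1,"slide":[1,0,0],"spin":0},{"claw":1,"slide":[1,0,0],"spin":0},{"claw":1,"slide":[1,0,0],"spin":0},{"claw":1,"slide":[1,0,0],"spin":0},{"claw":1,"slide":[1,0,0],"spin":0}]'; python3 d.py 0.454 0.311 0.25 85.7
```

```text
t: 2.1
tcp_pos: [0.4736, -0.0922, 0.2517]
ee_rot: [179.9, -0.0, 85.3]
contact_force: [0.2, -0.5, 0.3]
finger_gap: 0.0853
grip_force: 0.0
t: 2.52
tcp_pos: [0.4895, 0.1082, 0.2518]
ee_rot: [179.9, -0.1, 85.4]
contact_force: [0.9, -0.4, 0.1]
finger_gap: 0.0855
grip_force: 0.0
t 2.5167 slide [ 0.997 -0.259  0.01 ] spin -0.0017 q [  1.  24. -23. 108.  12.  50. -33.] F [ 0.9 -0.4  0.1]
```

```bash
python3 -m creep '[{"claw":1,"slide":[0.99,-0.26,0],"spin":0},{"claw":1,"slide":[0.99,-0.26,0],"spin":0},{"claw":1,"slide":[0.99,-0.26,0],"spin":0},{"claw":1,"slide":[0.99,-0.26,0],"spin":0},{"claw":1,"slide":[0.99,-0.26,0],"spin":0}]';python3 -m creep '[{"claw":1,"slide":[0,0,0],"spin":0},{"claw":1,"slide":[0,0,0],"spin":0},{"claw":1,"slide":[0,0,0],"spin":0}]'; python3 d.py 0.454 0.311 0.12 85.7
```

```text
t: 2.93
tcp_pos: [0.4533, 0.3088, 0.2516]
ee_rot: [180.0, -0.0, 85.3]
contact_force: [1.2, 0.9, -0.4]
finger_gap: 0.0855
grip_force: 0.0
t: 3.18
tcp_pos: [0.4542, 0.3054, 0.2511]
ee_rot: [180.0, 0.1, 85.3]
contact_force: [0.1, -0.3, 0.4]
finger_gap: 0.0853
grip_force: 0.0
t 3.1833 slide [ 0.029 -0.003  0.656] spin -0.0024 q [-21.  28. -24. 102.  13.  54. -55.] F [ 0.1 -0.3  0.4]
```

```bash
python3 -m creep '[{"claw":1,"slide":[0.025,-0.003,0.15],"spin":-0.002},{"claw":1,"slide":[0.025,-0.003,0.3],"spin":-0.002},{"claw":1,"slide":[0.025,-0.003,0.45],"spin":-0.002},{"claw":1,"slide":[0.025,-0.003,0.6],"spin":-0.002},{"claw":1,"slide":[0.025,-0.003,0.65],"spin":-0.002}]'; python3 - <<'E'
from h import *
p=imaging.get_image("scene");q=imaging.get_image("top")
o=np.hstack([cv2.resize(p["color"][120:270,340:480],(420,450),interpolation=2),cv2.resize(q["color"][130:250,150:250],(375,450),interpolation=2)])
cv2.imwrite("pics/c2.png",o)
E
python3 d.py 0.454 0.311 0.06 85.7
```

```text
t: 3.6
tcp_pos: [0.453, 0.307, 0.1178]
ee_rot: [-179.8, 0.3, 85.4]
contact_force: [0.1, -0.4, 0.1]
finger_gap: 0.085
grip_force: 0.0
t 3.7 slide [0.013 0.002 0.299] spin -0.0012 q [-25.  38. -19. 109.  20.  37. -60.] F [ 0.7  1.  -0.4]
```

View pics/c2.png

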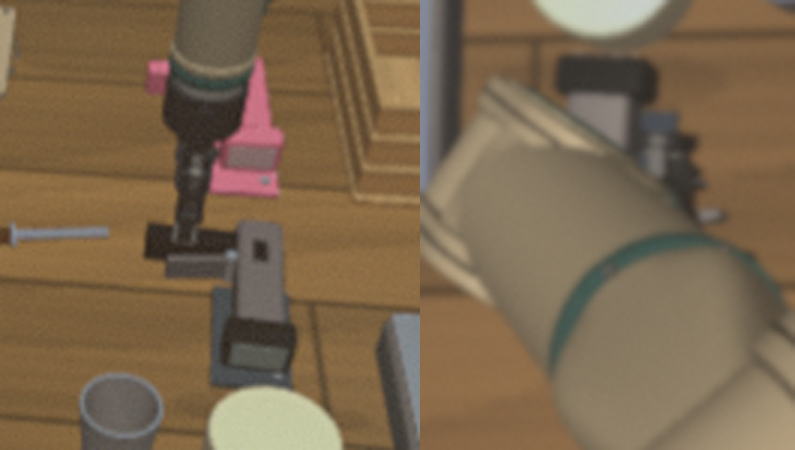

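The gripper hangs over the grip and trigger (left crop, about (240,190)). The barrel is clear to the right, so I descend.

```bash
python3 -m creep '[{"claw":1,"slide":[0.012,0.002,0.1],"spin":0},{"claw":1,"slide":[0.012,0.002,0.2],"spin":0},{"claw":1,"slide":[0.012,0.002,0.29],"spin":0},{"claw":1,"slide":[0.012,0.002,0.29],"spin":0},{"claw":1,"slide":[0.012,0.002,0.29],"spin":0}]' 40; python3 d.py 0.454 0.311 0.06 85.7
```

```text
t: 4.12
tcp_pos: [0.4554, 0.3134, 0.0645]
ee_rot: [179.9, -0.0, 85.6]
contact_force: [-0.2, 0.7, 0.5]
finger_gap: 0.0858
grip_force: 0.0
t 4.1167 slide [-0.013 -0.006  0.022] spin -0.0007 q [-27.  43. -16. 110.  22.  30. -63.] F [-0.2  0.7  0.5]
```

```bash
python3 -m creep '[{"claw":0.55,"slide":[-0.005,0,0.01],"spin":0},{"claw":0.55,"slide":[-0.005,0,0.01],"spin":0},{"claw":0.5,"slide":[-0.005,0,0.01],"spin":0},{"claw":0.5,"slide":[-0.005,0,0.01],"spin":0},{"claw":0.5,"slide":[-0.005,0,0.01],"spin":0}]' 40; python3 -m creep '[{"claw":0.3,"slide":[0,0,0],"spin":0},{"claw":0.3,"slide":[0,0,0],"spin":0},{"claw":0.3,"slide":[0,0,0],"spin":0},{"claw":0.3,"slide":[0,0,0],"spin":0}]' 40
```

```text
t: 4.53
tcp_pos: [0.4567, 0.313, 0.0626]
ee_rot: [179.8, -0.1, 85.6]
contact_force: [5.5, -1.2, 2.9]
finger_gap: 0.0426
grip_force: 2.4
t: 4.87
tcp_pos: [0.4543, 0.313, 0.0627]
ee_rot: [180.0, -0.0, 85.6]
contact_force: [0.5, -1.3, 13.1]
finger_gap: 0.0373
grip_force: 40.9
```

```bash
python3 -m creep '[{"claw":0.3,"slide":[0,0,0],"spin":0},{"claw":0.3,"slide":[0,0,0],"spin":0},{"claw":0.3,"slide":[0,0,0],"spin":0}]' 50; python3 -m creep '[{"claw":1,"slide":[0,0,0],"spin":0},{"claw":1,"slide":[0,0,0],"spin":0},{"claw":1,"slide":[0,0,0],"spin":0},{"claw":1,"slide":[0,0,0],"spin":0},{"claw":1,"slide":[0,0,0],"spin":0}]'
```

```text
t: 5.12
tcp_pos: [0.4542, 0.313, 0.0628]
ee_rot: [180.0, -0.0, 85.6]
contact_force: [-1.5, -2.6, 14.8]
finger_gap: 0.0368
grip_force: 48.6
t: 5.53
tcp_pos: [0.4529, 0.3122, 0.0608]
ee_rot: [-179.9, 0.1, 85.7]
contact_force: [0.9, 0.2, -0.1]
finger_gap: 0.0855
grip_force: 0.0
```

```bash
python3 -m creep '[{"claw":1,"slide":[0,0,-0.2],"spin":0},{"claw":1,"slide":[0,0,-0.4],"spin":0},{"claw":1,"slide":[0,0,-0.6],"spin":0},{"claw":1,"slide":[0,0,-0.8],"spin":0},{"claw":1,"slide":[0,0,-0.95],"spin":0}]'; python3 d.py 0.49 0.12 0.25 84.2; python3 - <<'E'
from h import *
np.set_printoptions(precision=4,suppress=True)
o=np.array([.5940,-.1969]);a=np.radians(84.2);X=np.array([np.cos(a),np.sin(a)]);Y=np.array([-X[1],X[0]])
from scipy.ndimage import map_coordinates
out=np.zeros((600,800,3),np.uint8)
for k,n in enumerate(("top","scene")):
    p=imaging.get_image(n)
    for l in("rider_top","pointer_tip","grip_head"):
        for q in spot_point(l,p)[:2]:
            z={"rider_top":.019,"pointer_tip":.026,"grip_head":.085}[l]; w=at_z(p,q["position"],z)[:2]-o; print(n,l,round(q["conf"],2),np.round(q["position"],1),"gauge xy",w@X,w@Y)
    # rectified strip at scale height: gx 60..270, gy -90..-30, 0.25mm... 3px/mm
    gx=np.linspace(.060,.270,800);gy=np.linspace(-.095,-.02,290)
    P=np.array([[proj(p,np.r_[o+x*X+y*Y,.019 ]) for x in gx] for y in gy]).astype(np.float32)
    out[k*300:k*300+290]=cv2.remap(p["color"],P[...,1],P[...,0],cv2.INTER_CUBIC)
cv2.imwrite("pics/strip.png",out)
E
```

```text
t: 5.95
tcp_pos: [0.4538, 0.313, 0.2542]
ee_rot: [180.0, -0.1, 85.7]
contact_force: [0.9, 0.2, -0.4]
finger_gap: 0.0853
grip_force: 0.0
t 5.95 slide [-0.948  0.253  0.02 ] spin 0.0081 q [-21.  28. -24. 101.  14.  54. -55.] F [ 0.9  0.2 -0.4]
top rider_top 0.56 [145.7 405.6] gauge xy 0.010442452665983875 -0.0032270601999094357
top rider_top 0.46 [193.9 219.8] gauge xy 0.5183856105610603 0.17670070310467534
top pointer_tip 0.86 [121.6 380.6] gauge xy 0.08645039684516385 -0.06420103684754673
scene rider_top 0.49 [263.2 290. ] gauge xy 0.20372775124056247 -0.06687826056209215
scene pointer_tip 0.66 [256.5 255.6] gauge xy 0.1008706506437829 -0.06948051731796412
scene pointer_tip 0.46 [227.4 250.2] gauge xy 0.046296550362883736 0.03852136483339522
scene grip_head 0.8 [225.4 247.4] gauge xy 0.06119368575763718 -0.007598729738894185
```

View pics/strip.png

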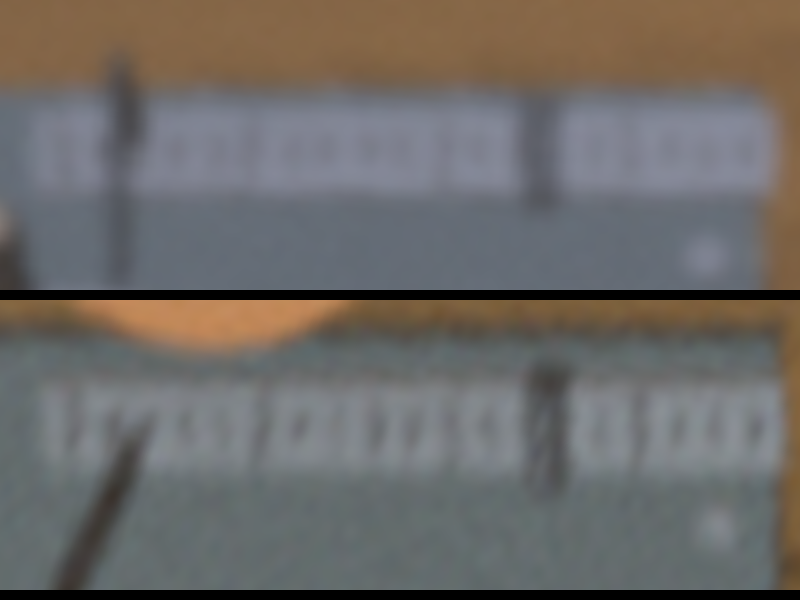

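The strip shows the rider at about gauge x 201–203 mm in both cameras. The pointer is near 97 mm and the scale strip is where the gauge description puts it.

```bash
python3 -m creep '[{"claw":1,"slide":[-0.97,0.25,0],"spin":0.008},{"claw":1,"slide":[-0.97,0.25,0],"spin":0.008},{"claw":1,"slide":[-0.97,0.25,0],"spin":0.008},{"claw":1,"slide":[-0.97,0.25,0],"spin":0.008},{"claw":1,"slide":[-0.97,0.25,0],"spin":0.008}]'; python3 -m creep '[{"claw":1,"slide":[-0.95,0.25,0],"spin":0},{"claw":1,"slide":[-0.95,0.25,0],"spin":0},{"claw":1,"slide":[-0.95,0.25,0],"spin":0},{"claw":1,"slide":[-0.95,0.25,0],"spin":0},{"claw":1,"slide":[-0.95,0.25,0],"spin":0}]'; python3 d.py 0.600 -0.1365 0.25 84.2
```

```text
t: 6.77
tcp_pos: [0.4889, 0.1117, 0.25]
ee_rot: [-179.9, 0.1, 84.1]
contact_force: [-0.2, -0.4, -0.2]
finger_gap: 0.0849
grip_force: 0.0
t: 7.18
tcp_pos: [0.5192, -0.0833, 0.2499]
ee_rot: [-179.9, 0.1, 84.0]
contact_force: [-1.0, 0.1, -0.5]
finger_gap: 0.0853
grip_force: 0.0
t 7.1833 slide [-0.222  0.43  -0.001] spin -0.0012 q [ 21.  26. -21. 105.  12.  52. -12.] F [-1.   0.1 -0.5]
```

```bash
python3 -m creep '[{"claw":1,"slide":[-0.22,0.43,0],"spin":-0.001},{"claw":1,"slide":[-0.22,0.43,0],"spin":-0.001},{"claw":1,"slide":[-0.22,0.43,0.1],"spin":-0.001},{"claw":1,"slide":[-0.22,0.43,0.3],"spin":-0.001},{"claw":1,"slide":[-0.22,0.43,0.5],"spin":-0.001}]'; python3 -m creep '[{"claw":1,"slide":[0,0,0],"spin":0},{"claw":1,"slide":[0,0,0],"spin":0}]'; python3 - <<'E'
from h import *
p=imaging.get_image("scene");q=imaging.get_image("top")
o=np.hstack([cv2.resize(p["color"][180:280,190:330],(490,350),interpolation=2),cv2.resize(q["color"][90:170,330:400],(306,350),interpolation=2)])
cv2.imwrite("pics/c3.png",o)
E
python3 d.py 0.600 -0.1365 0.066 84.2
```

```text
t: 7.6
tcp_pos: [0.6022, -0.1322, 0.1496]
ee_rot: [179.9, -0.0, 84.3]
contact_force: [0.1, 0.3, -0.9]
finger_gap: 0.0852
grip_force: 0.0
t: 7.77
tcp_pos: [0.5988, -0.1307, 0.1487]
ee_rot: [-179.6, -0.0, 84.4]
contact_force: [0.1, 0.1, 0.5]
finger_gap: 0.0853
grip_force: 0.0
t 7.8667 slide [-0.029 -0.01   0.434] spin 0.0011 q [ 21.  39. -18.  97.  16.  46. -10.] F [0.9 0.1 1.7]
```

View pics/c3.png

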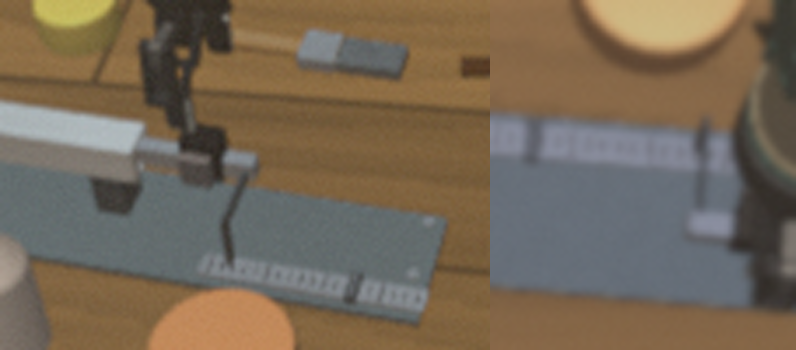

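The open fingers straddle the head (left crop, about (150,200)), and the pointer and rider are both visible. I descend.

```bash
python3 -m creep '[{"claw":1,"slide":[-0.025,0,0.12],"spin":0},{"claw":1,"slide":[-0.025,0,0.24],"spin":0},{"claw":1,"slide":[-0.025,0,0.36],"spin":0},{"claw":1,"slide":[-0.025,0,0.42],"spin":0},{"claw":1,"slide":[-0.025,0,0.42],"spin":0}]' 40;  python3 -m creep '[{"claw":0.6,"slide":[0,0,0],"spin":0},{"claw":0.6,"slide":[0,0,0],"spin":0},{"claw":0.5,"slide":[0,0,0],"spin":0},{"claw":0.48,"slide":[0,0,0],"spin":0},{"claw":0.48,"slide":[0,0,0],"spin":0}]'; python3 d.py 0.600 -0.1365 0.066 84.2
```

```text
t: 8.28
tcp_pos: [0.6002, -0.1361, 0.067]
ee_rot: [-179.9, 0.0, 84.4]
contact_force: [-0.5, -0.1, 0.1]
finger_gap: 0.0853
grip_force: 0.0
t: 8.7
tcp_pos: [0.6032, -0.1365, 0.0691]
ee_rot: [179.7, 0.0, 84.4]
contact_force: [4.4, -0.1, 3.1]
finger_gap: 0.0409
grip_force: 1.7
t 8.7 slide [-0.002 -0.016  0.015] spin 0.0009 q [ 20.  46. -16.  99.  19.  37. -12.] F [ 4.4 -0.1  3.1]
```

```bash
python3 -m creep '[{"claw":0.25,"slide":[0,0,0],"spin":0},{"claw":0.25,"slide":[0,0,0],"spin":0},{"claw":0.25,"slide":[0,0,0],"spin":0},{"claw":0.25,"slide":[0,0,0],"spin":0},{"claw":0.25,"slide":[0,0,0],"spin":0}]' 50; python3 d.py 0.5992 -0.1365 0.066 84.2
```

```text
t: 9.12
tcp_pos: [0.6005, -0.1362, 0.0699]
ee_rot: [180.0, 0.0, 84.3]
contact_force: [-5.7, 0.5, 17.3]
finger_gap: 0.0315
grip_force: 50.5
t 9.1167 slide [-0.002 -0.006  0.02 ] spin 0.0008 q [ 20.  46. -16. 100.  19.  37. -12.] F [-5.7  0.5 17.3]
```

```bash
python3 -m creep '[{"claw":0.25,"slide":[0.06,0.002,-0.01],"spin":0},{"claw":0.25,"slide":[0.15,0.002,-0.01],"spin":0},{"claw":0.25,"slide":[0.25,0.002,-0.01],"spin":0},{"claw":0.25,"slide":[0.35,0.002,-0.01],"spin":0},{"claw":0.25,"slide":[0.42,0.002,-0.01],"spin":0}]' 50;python3 -m creep '[{"claw":0.25,"slide":[0.05,0,0],"spin":0},{"claw":0.25,"slide":[0.07,0,0],"spin":0},{"claw":0.25,"slide":[0.07,0,0],"spin":0},{"claw":0.25,"slide":[0.07,0,0],"spin":0}]'; python3 - <<'E'
from h import *
o=np.array([.5940,-.1969]);a=np.radians(84.2);X=np.array([np.cos(a),np.sin(a)]);Y=np.array([-X[1],X[0]])
out=np.zeros((600,800,3),np.uint8)
P4=[imaging.get_image(n) for n in("scene","top","scene","top")]
for k in(0,1):
    p=P4[k]; c=((P4[k]["color"].astype(float)+P4[k+2]["color"])/2).astype(np.uint8)
    gx=np.linspace(.150,.250,800);gy=np.linspace(-.085,-.03,290)
    M=np.array([[proj(p,np.r_[o+x*X+y*Y,.019]) for x in gx] for y in gy]).astype(np.float32)
    out[k*300:k*300+290]=cv2.remap(c,M[...,1],M[...,0],cv2.INTER_CUBIC)
cv2.imwrite("pics/f1.png",out)
E
python3 d.py 0.5992 -0.1365 0.066 84.2
```

```text
t: 9.53
tcp_pos: [0.6091, -0.051, 0.07]
ee_rot: [180.0, -0.0, 84.4]
contact_force: [-1.5, -1.0, 5.4]
finger_gap: 0.0318
grip_force: 52.6
t: 9.87
tcp_pos: [0.6105, -0.0372, 0.07]
ee_rot: [-180.0, -0.1, 84.4]
contact_force: [-3.0, 0.7, 6.9]
finger_gap: 0.0315
grip_force: 53.0
t 10.0667 slide [-0.498 -0.008  0.019] spin 0.001 q [ 10.  45. -15. 100.  18.  37. -21.] F [-3.3  2.2  6.9]
```

View pics/f1.png

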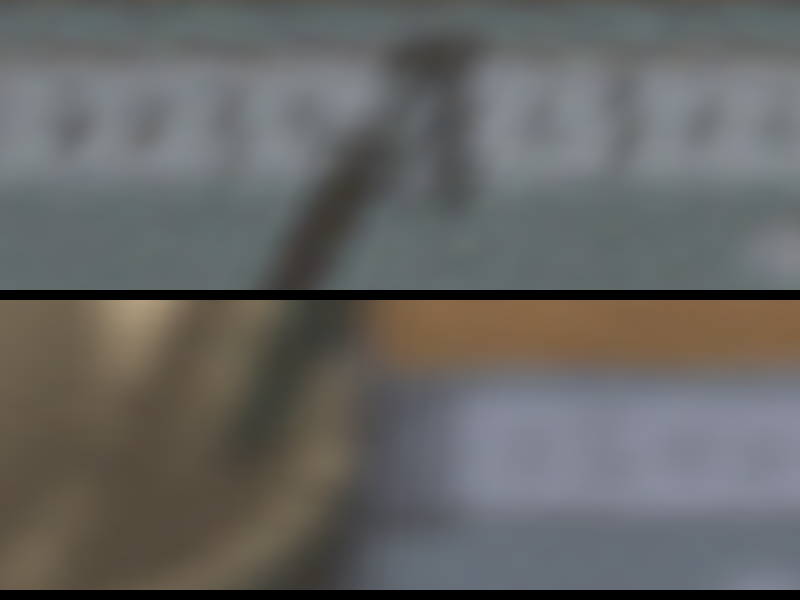

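```bash
python3 -m creep '[{"claw":0.25,"slide":[0.013,0,0],"spin":0},{"claw":0.25,"slide":[0.025,0,0],"spin":0},{"claw":0.25,"slide":[0.025,0,0],"spin":0},{"claw":0.25,"slide":[0.025,0,0],"spin":0}]'; python3 - <<'E'
from h import *
o=np.array([.5940,-.1969]);a=np.radians(84.2);X=np.array([np.cos(a),np.sin(a)]);Y=np.array([-X[1],X[0]])
old=None
P=[imaging.get_image("scene") for _ in range(6)]
p=P[0]; c=np.mean([q["color"].astype(float) for q in P],0).astype(np.uint8); np.save("c.npy",c)
gx=np.linspace(.170,.230,800);gy=np.linspace(-.085,-.04,600)
M=np.array([[proj(p,np.r_[o+x*X+y*Y,.019]) for x in gx] for y in gy]).astype(np.float32)
im=cv2.remap(c,M[...,1],M[...,0],cv2.INTER_CUBIC)
cv2.imwrite("pics/f2.png",cv2.convertScaleAbs(im,alpha=1.6,beta=-30))
s=r.get_state(); w=s["tcp_pos"][:2]-o; print("pointer kin",w@X+.038,w@Y,s["finger_gap"],s["t"])
E
```

```text
t: 10.4
tcp_pos: [0.6109, -0.0334, 0.07]
ee_rot: [-180.0, 0.0, 84.4]
contact_force: [-1.8, 0.2, 7.0]
finger_gap: 0.0314
grip_force: 53.0
pointer kin 0.2023342291015332 -0.00025854159033493126 0.03155786824282362 10.7
```

View pics/f2.png

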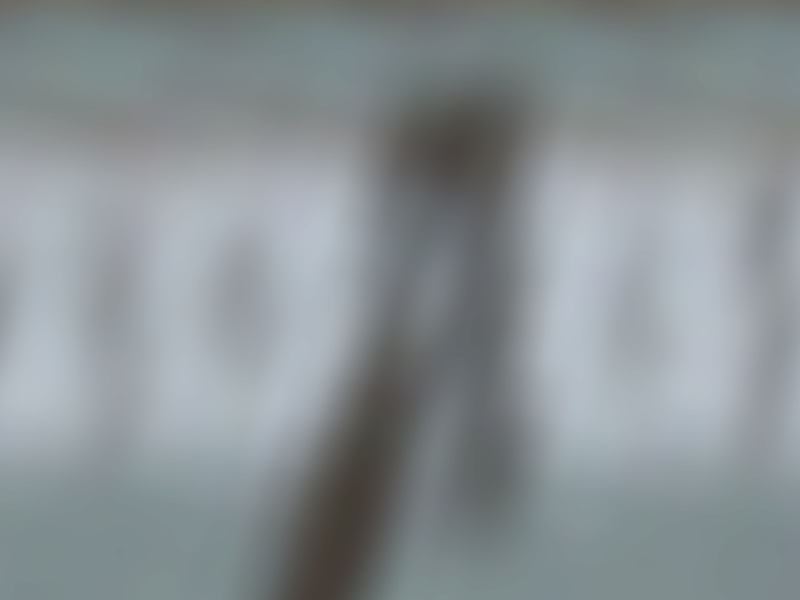

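```bash
python3 - <<'E'
from h import *
o=np.array([.5940,-.1969]);a=np.radians(84.2);X=np.array([np.cos(a),np.sin(a)]);Y=np.array([-X[1],X[0]])
p=imaging.get_image("scene"); c0=cv2.imread("pics/scene0.png").astype(float).mean(2); c1=np.load("c.npy").astype(float).mean(2)
C=-np.array(p["R"]).T@p["t"]; w=C[:2]-o; cg=np.array([w@X,w@Y,C[2]]); print("cam",cg)
gx=np.arange(.160,.2301,.00025)
def rect(c,gy,gx=gx):
    M=np.array([[proj(p,np.r_[o+x*X+y*Y,.019]) for x in gx] for y in gy]).astype(np.float32)
    return cv2.remap(c.astype(np.float32),M[...,1],M[...,0],cv2.INTER_LINEAR)
gy=np.arange(-.085,-.030,.001)
A=rect(c0,gy);B=rect(c1,gy)
def cen(row,x,lo):
    d=np.clip(lo-row,0,None); return (d@x/d.sum(), d.sum()) if d.sum()>0 else (0,0)
m=(gx>.192)&(gx<.215)
for i in range(0,50,2):
    ra=A[i][m]; ea=np.percentile(ra,70)-8
    k=(gx>.170)&(gx<.215); D=np.clip((A[i]-B[i])[k]-10,0,None)
    b=B[i][(gx>.175)&(gx<.21)]; x=gx[(gx>.175)&(gx<.21)]
    print(round(gy[i],3),"rider %.4f %.0f"%cen(ra,gx[m],ea),"diff %.4f %.0f"%((D@gx[k]/max(D.sum(),1)),D.sum()),"dark now %.4f %.0f"%cen(b,x,b.min()+25))
E
```

```text
cam [ 0.45364387 -0.78777894  0.96126919]
-0.085 rider 0.0000 0 diff 0.0000 0 dark now 0.1925 3013
-0.083 rider 0.0000 0 diff 0.0000 0 dark now 0.1929 3022
-0.081 rider 0.0000 0 diff 0.0000 0 dark now 0.1935 2705
-0.079 rider 0.2048 222 diff 0.0000 0 dark now 0.1966 1786
-0.077 rider 0.2047 602 diff 0.0000 0 dark now 0.2046 832
-0.075 rider 0.2041 946 diff 0.0000 0 dark now 0.2042 809
-0.073 rider 0.2040 1451 diff 0.0000 0 dark now 0.2041 672
-0.071 rider 0.2039 1505 diff 0.0000 0 dark now 0.2040 708
-0.069 rider 0.2038 1344 diff 0.0000 0 dark now 0.2038 791
-0.067 rider 0.2039 1224 diff 0.0000 0 dark now 0.2039 775
-0.065 rider 0.2038 1192 diff 0.0000 0 dark now 0.2039 705
-0.063 rider 0.2038 1250 diff 0.0000 0 dark now 0.2038 696
-0.061 rider 0.2039 1320 diff 0.1991 3 dark now 0.2033 821
-0.059 rider 0.2039 1323 diff 0.1988 125 dark now 0.2027 990
-0.057 rider 0.2039 1247 diff 0.1981 357 dark now 0.2019 873
-0.055 rider 0.2041 1113 diff 0.1974 581 dark now 0.2009 766
-0.053 rider 0.2043 1117 diff 0.1968 761 dark now 0.2000 670
-0.051 rider 0.2044 876 diff 0.1964 794 dark now 0.1990 599
-0.049 rider 0.2046 554 diff 0.1960 806 dark now 0.1972 498
-0.047 rider 0.2050 324 diff 0.1955 807 dark now 0.1963 490
-0.045 rider 0.2054 58 diff 0.1950 810 dark now 0.1956 504
-0.043 rider 0.0000 0 diff 0.1945 872 dark now 0.1949 498
-0.041 rider 0.0000 0 diff 0.1940 926 dark now 0.1943 493
-0.039 rider 0.0000 0 diff 0.1934 929 dark now 0.1936 437
-0.037 rider 0.0000 0 diff 0.1927 933 dark now 0.1928 415
```

```bash
python3 -m creep '[{"claw":0.25,"slide":[0.007,0,0],"spin":0},{"claw":0.25,"slide":[0.013,0,0],"spin":0},{"claw":0.25,"slide":[0.013,0,0],"spin":0},{"claw":0.25,"slide":[0.013,0,0],"spin":0}]'; python3 - <<'E'
from h import *
o=np.array([.5940,-.1969]);a=np.radians(84.2);X=np.array([np.cos(a),np.sin(a)]);Y=np.array([-X[1],X[0]])
P=[imaging.get_image("scene") for _ in range(6)]; p=P[0]
c1=np.mean([q["color"].astype(float) for q in P],0).mean(2); c0=cv2.imread("pics/scene0.png").astype(float).mean(2)
cg=np.array([.4536,-.7878,.9613]); gx=np.arange(.160,.2301,.00025); k=(gx>.170)&(gx<.225)
def rect(c,gy):
    M=np.array([[proj(p,np.r_[o+x*X+y*Y,.019]) for x in gx] for y in gy]).astype(np.float32)
    return cv2.remap(c.astype(np.float32),M[...,1],M[...,0],cv2.INTER_LINEAR)
gy=np.arange(-.079,-.035,.002); A=rect(c0,gy);B=rect(c1,gy)
for y,x0,x1 in zip(gy,A,B):
    D=np.clip((x0-x1)[k]-10,0,None)
    if D.sum()<100: continue
    g=D@gx[k]/D.sum(); q=(y+.061)/(.788-.057); dz=.942*q/(1+q); print(round(y,3),"app %.4f true %.4f"%(g,g+dz/(.942-dz)*(.4536-.203)))
m=(gx>.192)&(gx<.215)
s=r.get_state(); w=s["tcp_pos"][:2]-o; print("kin",w@X+.038,s["finger_gap"],s["t"])
p=imaging.get_image("top"); q=imaging.get_image("scene")["color"]
cv2.imwrite("pics/f3.png",np.hstack([cv2.resize(q[170:290,210:330],(400,400),interpolation=2),cv2.resize(p["color"][90:210,170:290],(400,400),interpolation=2)]))
E
```

```text
t: 11.08
tcp_pos: [0.6111, -0.0313, 0.07]
ee_rot: [-180.0, 0.0, 84.3]
contact_force: [-3.0, -1.1, 7.5]
finger_gap: 0.0311
grip_force: 53.1
-0.059 app 0.2017 true 0.2024
-0.057 app 0.2016 true 0.2030
-0.055 app 0.2013 true 0.2034
-0.053 app 0.2006 true 0.2033
-0.051 app 0.2001 true 0.2036
-0.049 app 0.1994 true 0.2035
-0.047 app 0.1984 true 0.2032
-0.045 app 0.1975 true 0.2030
-0.043 app 0.1968 true 0.2029
-0.041 app 0.1961 true 0.2030
-0.039 app 0.1955 true 0.2030
-0.037 app 0.1949 true 0.2031
kin 0.20452414380899 0.031429972238644306 11.3833
```

View pics/f3.png

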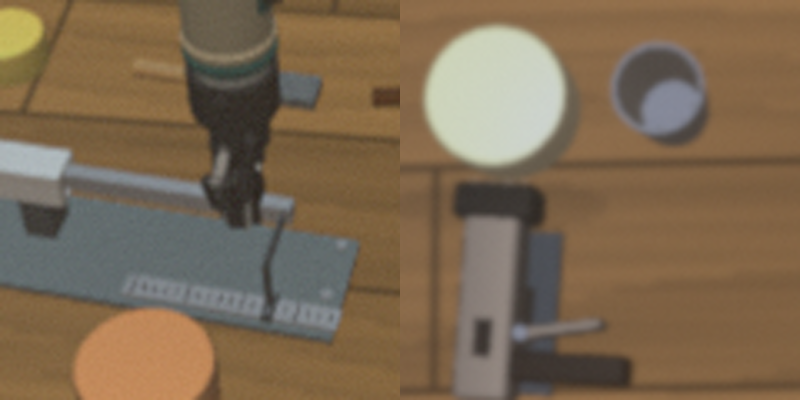

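The trigger is back at rest (right crop). The pointer stands over the rider (left crop, about (300,267)), within about 1 mm, and the head is still held with the button in.

```bash
python3 -c "
from workcell import r
print(r.job_done())"
```

```text
the job is handed in; nothing more can be done
None
```

The job is handed in: I squeezed the scanner trigger fully and released it, then drew the gauge arm out until its pointer stood within about 1 mm of the rider's middle, still holding the head with the button squeezed in.

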